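Clear, shut and latch a waffle iron before the trailer drives off

ROBOT

A 6-joint arm with a two-finger parallel gripper is mounted at the origin on a cart in front of the work surface, level with it; the furniture and walls round the work are solid. World frame = base frame: x ahead of the robot, y to its left, z up, the work surface at z = 0. Lengths are in m, angles in rad, forces in N, time in s.
With the tool pointing down it reaches from about 0.35 to 0.975 m from the base axis. Payload 17.4 kg.
Tool frame: the origin (TCP) lies at the very end of the fingers, on their centre line; the grasp point (between the pads) lies 19 mm behind it; z points along the fingers, y is the line along which they close (so a half turn about z gives the same grasp; the last joint's range is limited). The gripper opens to 85 mm and grips with 20 to 120 N. Pads are 22 mm wide; open, the fingers measure 114 mm over their backs; the gripper's body (76 mm by 85 mm) begins 54 mm behind the grasp point. The pads swing forward as they close: fully open they stand 13 mm farther back than shut.
Start: joints at [1.103, 0.116, 1.442, -0, 1.584, -0.038], TCP at [0.281, 0.614, 0.202] pointing down, gripper open.
Joint ranges: [-2.83, 2.83], [-0.83, 2.19], [0.07, 2.5], [-1.14, 4.28], [0.01, 3], [-2.97, 2.97]. Speed limits (rad/s): [1.89, 1.89, 2.22, 3.14, 3.14, 3.14].

INTERFACE

Orientations are given as a unit quaternion [w, x, y, z].
In Python, from workcell import r, claw, cams, workorder gives the robot as it stands. The module is installed in compiled form; this text tells all that it offers. Calls block until the motion is done:
- r.move_pose(position, orientation): joint-space move of the TCP to a pose.
- r.move_straight(position, rot=None, rate=0.15): straight line of the TCP; rot=None keeps the orientation; rate is the mean speed in m/s.
- r.movej(angles): joint-space move.
- claw.move_gripper(opening, force=None): finger opening in m; force is the grip in N (None keeps the last); returns when the fingers have stopped.
- r.sleep(seconds).
- r.solve_ik(position, orientation): joint angles nearest the present ones, or None.
- r.state(): the state.
- cams.capture(name): name is "scene" or "top"; returns (picture, depth): 480x640x3 uint8, red, green, blue; 480x640 float32, m along the optical axis (not along the pixel's ray), 0 where there is no reading.
- cams.camera_params(name): a dict with "mtx" (3x3 intrinsics, pixels), "rvec" (rotation vector, rad) and "tvec" (3), from world to camera coordinates, as OpenCV has them. Camera axes: x right, y down, z forward; pixel columns grow to the right and rows downward; lengths in m; the calibration is good to about 2 mm. A picture is of the moment at which its call begins. camera_params takes no time and is no camera call.
A pose or a line that the arm cannot do raises r.Unreachable and nothing moves.
- workorder.hand_in(): hands the job in; it is judged then, once.
The state is a dict: "t": time; "joints": joint angles; "qvel": joint speeds; "joint_efforts": joint torques, N m; "position": TCP position; "tcp_rot": TCP orientation; "wrist_force": force on the tool from outside, world axes, zero at the start; "wrist_torque": the same for the moment, N m; "opening": finger opening in m; "gripper_force": force on a finger pad.
Only numpy, scipy, OpenCV 4.12 (cv2) and the standard library are available. Lean on these libraries where they do the work, as an engineer would, in place of code of your own. Each camera call takes 0.05 s, during which the arm holds its last target. There are 200 camera calls.

TASK

The trailer is about to drive off, so make the waffle iron safe for the road. Take the measuring scoop off its lower plate and lay it in the shallow steel tray, then lower the lid gently, never letting it drop, and press until the front hook snaps over and the lid sits fully down on its rubber rests, without forcing it. Then tug the lid lightly upwards by its handle to feel that the hook holds, let go, and leave the other things where they stand.

Things in the scene. Friction and masses are not known exactly. Their poses are not given: they have to be found in the camera images.
- iron: Steel waffle iron, fixed, 222 x 215 mm. Origin under its middle, on the worktop; x points from its front (handle, hook) to its hinge, z up. Lower plate's flat top: z = 75 mm, x -101 to +105, y +-100; two 12 mm rubber rests at its front corners reach z = 79. The open lid leans over the plate: a gripper pointing down over the plate hits it; tilted 40 to 45 degrees, wrist to the front, clears it.
- lid (a joint): Lid angle, rad: 0 = fully down on the rubber rests (its only lower stop), grows as it opens, at most 0.93. 0.85 kg, partly counterbalanced, some friction: stays by itself above about 0.7, lower down it falls faster and faster. Unlatched it comes to rest on the hook's sloping nose at about 0.09; 10 to 15 N more on the handle pushes it past. Latched, it has about 0.015 of free play upwards.
- lid_hinge (a point): Middle of the lid's hinge axis, at x = +105, y = 0, z = +80 mm of the iron. The lid turns about the iron's y axis here. From this axis the lid's underside reaches 210 mm forward (at the lid's angle above level); the lid is 212 mm wide and 42 mm thick. The point's axes are the iron's at lid angle 0 and turn with the lid.
- handle (a point): Point in the middle of the handle, a black flat blade (52 mm wide, 12 thick, 66 long) on the lid's front edge; 28 mm of it lie beyond the point. Shut, the blade leans forward and up, 45 degrees above level in the iron's x-z plane; at lid angle a, 45 degrees + a. Lid shut, the point is at x = -235, z = +69 mm from the hinge axis. Axes as lid_hinge.
- hook (a joint): Angle of the sprung steel hook, rad: 0 = home, grows as its nose is pushed out, away from the iron (about 0.15 while the lid's striker bar passes); a spring brings it back. 22 mm wide, its tip 125 mm above the worktop, pivot at x = -104, y = +75, z = +45 mm of the iron. Latched = hook at 0 and lid at 0. The lid itself pushes it aside; it need not be touched.
- hook_nose (a point): The hook's nose: a slope on top, and under it the flat ledge that holds the striker bar down. The point is the middle of the ledge, 97.5 mm above the worktop with the hook home.
- striker (a point): Middle of the 8 mm round bar on the lid's front edge, 75 mm to the iron's +y side, 218 mm from the hinge axis, and 10 mm above that axis's level when shut, which the hook's nose catches.
- scoop: Measuring scoop, 35 g, 158 mm long (its y), 55 wide, 36 high. Origin under its middle, level with the cup's bottom. Round cup, 55 mm across, at the +y end (centre y = +51 mm); the straight handle, up to 18 mm wide, runs from the rim to y = -79, sloping from 33 mm high at y = +20 to about 10 mm high at its end. It lies on the lower plate, cup towards the hinge.
- tray: Shallow open steel tray, fixed: 210 x 104 mm (x, y), rim 28 mm above the worktop, 3 mm walls, top of its floor 11 mm above the worktop (it stands on 8 mm feet), lip 6 mm out all round. Origin under its middle, on the worktop. The scoop fits in lengthwise along x, either way round.
- deli_tub: White lidded tub, 114 mm across, 68 mm high. Bystander. Origin under its middle.
- salt: Small glass salt shaker, 45 mm across, 87 mm high. Bystander. Origin under its middle.
- sauce_cup: Small steel sauce cup, 68 mm across, 40 mm high. Bystander. Origin under its middle.
- mustard: Squeeze bottle, 56 x 72 mm, 199 mm high, behind the tray. Bystander. Origin under its middle. Above and behind it are wire shelves that an arm can hit: one along the whole worktop, from x = 0.60 m back, underside 0.58 m above the worktop, and a small one from x = 0.62 m back, y 0.15 to 0.64 m, 0.39 m above it.
- egg_timer: Round kitchen timer, 65 mm across, 51 mm high, behind the iron. Bystander. Origin under its middle.

How it is judged:
By the outcome, as a careful person would: the job done as asked, in the order asked, and still so for the second after the job is handed in, with the robot touching nothing.
It also fails if it takes over 61 s, if anything falls off the work surface, if the arm or the gripper's body presses on something with over 40 N, if the wrist force passes 120 N, or if a joint passes its speed limit or range.

## Working session

There is one attempt and no reset: what is moved stays moved. The work goes in short steps, each a Python script; the robot and the scene stay as the last script left them, time stands still between calls to the robot, and variables do not carry over. Pictures are saved under pics/ and viewed, at most 10 in all, crops included, and the job is handed in when it is done.

```bash
mkdir -p pics
cat > h.py <<'E'
import numpy as np, cv2
from scipy.spatial.transform import Rotation as R
from workcell import r, claw, cams, workorder
def cam(n):
    p=cams.camera_params(n); K=np.array(p["mtx"],float); Rm=cv2.Rodrigues(np.array(p["rvec"],float))[0]; return K,Rm,np.array(p["tvec"],float).ravel()
def cloud(n,d):
    K,Rm,t=cam(n); v,u=np.mgrid[:480,:640]
    P=np.stack([(u-K[0,2])/K[0,0]*d,(v-K[1,2])/K[1,1]*d,d],-1)
    W=(P-t)@Rm; W[d<=0]=np.nan; return W
def save(n,f):
    im,d=cams.capture(n); cv2.imwrite(f"pics/{f}.png",im[:,:,::-1]); np.save(f"pics/{f}.npy",cloud(n,d)); return im,d
def quat(z,y):
    z=np.array(z,float);z/=np.linalg.norm(z);y=np.array(y,float);y-=z*(y@z);y/=np.linalg.norm(y)
    q=R.from_matrix(np.stack([np.cross(y,z),y,z],1)).as_quat(); return np.array([q[3],q[0],q[1],q[2]])
E
python3 -c "
from h import *
save('scene','s0');save('top','t0')
for n in('scene','top'):
    K,Rm,t=cam(n);print(n,K[0,0],-Rm.T@t,Rm[2])
s=r.state();print(s['t'],s['opening'],s['wrist_force'])
"
```

```text
scene 458.8356757765144 [ 0.13143672 -0.04636497  0.83797585] [ 0.53574366 -0.143086   -0.83216893]
top 583.1543438082307 [ 0.31881273 -0.25352621  1.23010555] [ 0.21452668  0.09982927 -0.97160302]
0.1 0.08498522608027231 [-0.03448743  0.87389782  1.23701558]
```

View pics/s0.png

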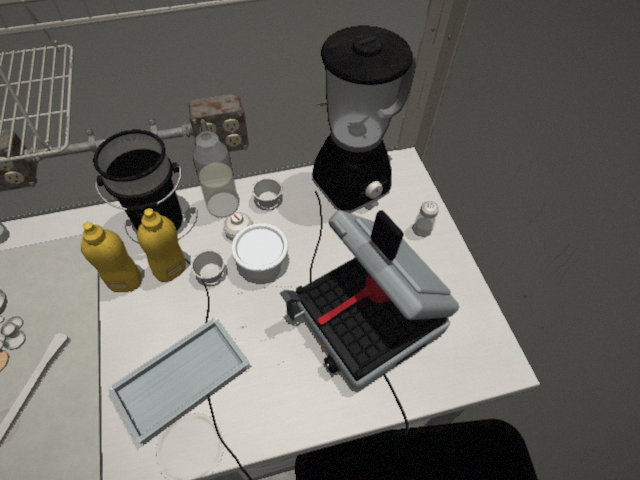

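View pics/t0.png

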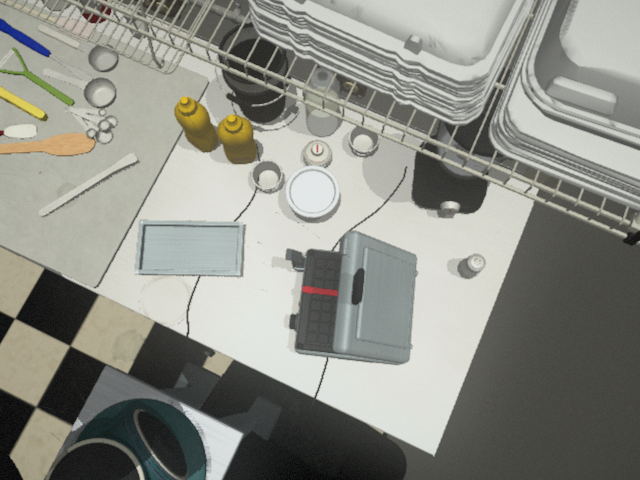

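The scene view shows the scoop handle running from (322,321) to the cup at (376,290), the lid blade at (386,235), the hook at (291,303), and the tray centred near (180,378). In the top view the iron is at (355,300), its front facing image-left, and the tray is at (190,248).

```bash
cat > m.py <<'E'
from h import *
S=np.load('pics/s0.npy');T=np.load('pics/t0.npy')
a=cv2.imread('pics/s0.png').astype(int);b=cv2.imread('pics/t0.png').astype(int)
np.set_printoptions(precision=4,suppress=True)
for n,W,im in(('s',S,a),('t',T,b)):
    m=(im[...,2]>100)&(im[...,1]<70)&(im[...,0]<70)
    P=W[m];P=P[(np.abs(P[:,2]-.1)<.06)];
    print(n,'red',len(P),P.min(0),P.max(0));c=P.mean(0);u,s_,v=np.linalg.svd(P-c);print(c,v[0]);q=(P-c)@v[0];print(P[q.argmin()],P[q.argmax()])
    hgt=W[...,2]
    # plate: dark at z~.075
    m=(np.abs(hgt-.073)<.008)&(im.max(-1)<75); m[:,:]&=(np.arange(640)[None]>280)&(np.arange(640)[None]<460)
    Q=W[m][:,:2].astype(np.float32);print('plate',len(Q),cv2.minAreaRect(Q), cv2.boxPoints(cv2.minAreaRect(Q)))
    # tray rim
    m=np.abs(hgt-.028)<.006
    mm=np.zeros_like(m); 
    if n=='s': mm[310:445,100:260]=1
    else: mm[212:285,128:252]=1
    Q=W[m&mm][:,:2].astype(np.float32);print('tray',len(Q),cv2.minAreaRect(Q),cv2.boxPoints(cv2.minAreaRect(Q)))
# lid top in top view, and iron sides
for n,W,pts in(('t',T,[(358,287),(345,240),(415,250),(410,360),(338,357),(380,300),(300,250),(297,352),(294,258),(291,322),(357,270),(358,302),(312,192),(317,155),(267,177),(472,265)]),('s',S,[(386,235),(378,215),(398,237),(372,250),(335,220),(455,305),(445,290),(350,388),(447,322),(299,287),(291,303),(331,365),(427,210),(300,300)])):
    for u,v in pts: print(n,(u,v),W[v,u])
E
python3 m.py
```

```text
s red 278 [ 0.4478 -0.2227  0.0715] [ 0.4783 -0.1496  0.1068]
[ 0.4629 -0.1844  0.095 ] [-0.2548  0.9331 -0.2536]
[ 0.477  -0.2209  0.1068] [ 0.4607 -0.151   0.0725]
plate 8132 ((0.629157543182373, -0.3294435739517212), (0.32142865657806396, 0.6353805065155029), 67.20813751220703) [[ 0.274  -0.3545]
 [ 0.8598 -0.6007]
 [ 0.9843 -0.3043]
 [ 0.3985 -0.0582]]
tray 2080 ((0.4390246272087097, 0.10850009322166443), (0.11751994490623474, 0.22245503962039948), 23.904577255249023) [[ 0.3402  0.1864]
 [ 0.4304 -0.017 ]
 [ 0.5378  0.0306]
 [ 0.4477  0.234 ]]
t red 128 [ 0.4482 -0.2145  0.0655] [ 0.4759 -0.1565  0.1052]
[ 0.4653 -0.1928  0.0939] [-0.2938  0.8924 -0.3424]
[ 0.4686 -0.2139  0.1027] [ 0.4482 -0.1565  0.0898]
plate 1020 ((0.556695818901062, -0.2722805142402649), (0.7769275307655334, 0.3535880744457245), 29.28182601928711) [[ 0.1314 -0.3081]
 [ 0.3043 -0.6165]
 [ 0.982  -0.2365]
 [ 0.8091  0.0719]]
tray 1371 ((0.43847644329071045, 0.11285479366779327), (0.1172732338309288, 0.2233515828847885), 24.297386169433594) [[ 0.3391  0.1905]
 [ 0.431  -0.0131]
 [ 0.5379  0.0352]
 [ 0.446   0.2
[... 472 characters left out ...]
]
t (312, 192) [ 0.648  -0.0775  0.0622]
t (317, 155) [ 0.735  -0.0482  0.04  ]
t (267, 177) [0.6537 0.0364 0.0046]
t (472, 265) [ 0.638  -0.4351  0.0846]
s (386, 235) [ 0.463  -0.2454  0.3079]
s (378, 215) [ 0.4865 -0.2391  0.3264]
s (398, 237) [ 0.4457 -0.2541  0.3243]
s (372, 250) [ 0.4744 -0.235   0.256 ]
s (335, 220) [ 0.542  -0.1961  0.2565]
s (455, 305) [ 0.4043 -0.374   0.1384]
s (445, 290) [ 0.4246 -0.3581  0.1624]
s (350, 388) [ 0.3501 -0.1834  0.0008]
s (447, 322) [ 0.4064 -0.3819  0.0604]
s (299, 287) [ 0.5323 -0.133   0.0806]
s (291, 303) [ 0.4923 -0.1091  0.1038]
s (331, 365) [ 0.3848 -0.1551  0.0474]
s (427, 210) [ 0.6419 -0.4334  0.085 ]
s (300, 300) [ 0.4961 -0.1264  0.0999]
```

```bash
python3 -c "
import cv2
a=cv2.imread('pics/s0.png')[190:400,260:480];cv2.imwrite('pics/c0.png',cv2.resize(a,(786,750))[:600] if 0 else cv2.resize(a,(628,600),interpolation=cv2.INTER_CUBIC))"
```

```text
(no output)
```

View pics/c0.png

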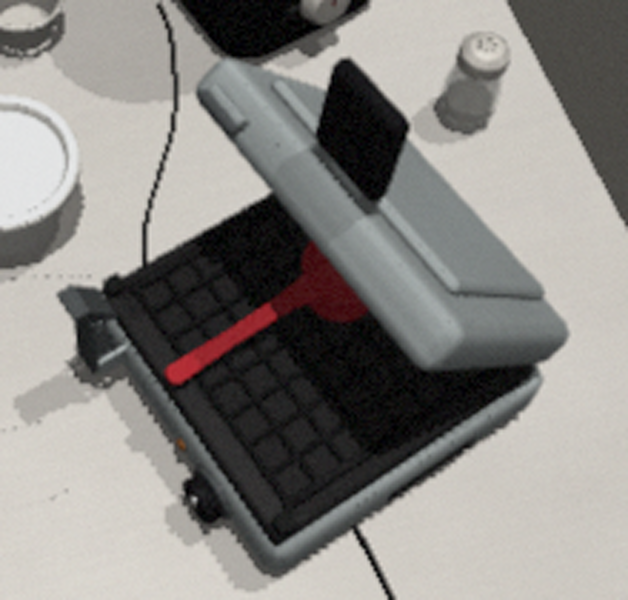

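The crop shows the lid's raised top panel around scene pixel (428,270), the scoop handle from (322,322) to about (356,300), and the front edge from (298,290) to (352,385). I'll fit the iron's yaw from the lid plane and its position from the body edges.

```bash
cat > m2.py <<'E'
from h import *
np.set_printoptions(precision=4,suppress=True)
S=np.load('pics/s0.npy');T=np.load('pics/t0.npy')
def plane(P):
    P=P[np.isfinite(P).all(1)]
    for k in range(4):
        c=P.mean(0);n=np.linalg.svd(P-c,full_matrices=False)[2][2];d=(P-c)@n;P=P[abs(d)<max(2*d.std(),.002)]
    return n*np.sign(n[2]),c,d.std()
for nm,W,m in(('s',S,(slice(255,285),slice(405,440))),('t',T,(slice(255,340),slice(370,405)))):
    n,c,s=plane(W[m].reshape(-1,3));print(nm,n,c,s,'yaw of -n',np.degrees(np.arctan2(n[1],n[0])),'tilt',np.arccos(n[2]))
# blade
m=np.zeros((480,640),bool);m[214:250,374:402]=1
im=cv2.imread('pics/s0.png').max(-1);P=S[m&(im<45)&(S[...,2]>.24)];n,c,s=plane(P);print('blade',n,c,s,len(P),P.min(0),P.max(0),np.degrees(np.arctan2(n[1],n[0])))
for yaw in(-70,-69,-68,-71):
    c,s=np.cos(np.radians(yaw)),np.sin(np.radians(yaw))
    for nm,W in(('s',S),('t',T)):
        P=W[np.isfinite(W).all(2)&(W[...,2]>.05)&(W[...,2]<.085)];P=P[np.hypot(P[:,0]-.46,P[:,1]+.27)<.2]
        x=P[:,0]*c+P[:,1]*s;y=-P[:,0]*s+P[:,1]*c
        # front edge per y bin
        o=[]
        for y0 in np.arange(.24,.5,.02):
            k=(y>y0)&(y<y0+.02)&(x>.2)
            o.append((round(y0,2),round(float(np.sort(x[k])[3]),4)) if k.sum()>10 else None)
        o2=[]
        for x0 in np.arange(.26,.52,.02):
            k=(x>x0)&(x<x0+.02)&(y>.22)&(y<.55)
            o2.append((round(x0,2),round(float(np.sort(y[k])[3]),4),round(float(np.sort(y[k])[-4]),4)) if k.sum()>10 else None)
        print(yaw,nm,'front',o,'\n side',o2)
    if yaw==-70: continue
E
python3 m2.py
```

```text
s [ 0.2681 -0.7355  0.6222] [ 0.4703 -0.3357  0.1653] 0.0036944074906547874 yaw of -n -69.96950866298035 tilt 0.8992451447760107
t [ 0.2383 -0.7039  0.6691] [ 0.4892 -0.3021  0.1935] 0.0009164618293692564 yaw of -n -71.29801806183708 tilt 0.8377543869154297
blade [-0.3264  0.9432  0.0611] [ 0.466  -0.2446  0.3063] 0.0007488283523612772 773 [ 0.4439 -0.2587  0.2419] [ 0.4894 -0.2363  0.3336] 109.0902976930633
-70 s front [(np.float64(0.24), 0.2935), (np.float64(0.26), 0.291), (np.float64(0.28), 0.291), (np.float64(0.3), 0.2759), (np.float64(0.32), 0.2883), (np.float64(0.34), 0.2928), (np.float64(0.36), 0.2934), (np.float64(0.38), 0.2942), (np.float64(0.4), 0.2783), (np.float64(0.42), 0.2706), (np.float64(0.44), 0.2712), None, None] 
 side [(np.float64(0.26), 0.3117, 0.4414), (np.float64(0.28), 0.2544, 0.4435), (np.float64(0.3), 0.2517, 0.4561), (np.float64(0.32), 0.2513, 0.4553), (np.float64(0.34), 0.2507, 0.455), (np.float64(0.36), 0.2503, 0.4538), (np.float64(0.38), 0.249, 0.4535), (np.float64(0.4), 0.2487, 0.4528), (np.float64(0.42), 0.2487, 0.4529), (np.float64(0.44), 0.2478, 0.28
[... 4777 characters left out ...]
36), (np.float64(0.28), 0.2835), (np.float64(0.3), 0.271), (np.float64(0.32), 0.2798), (np.float64(0.34), 0.2843), (np.float64(0.36), 0.2844), (np.float64(0.38), 0.2839), (np.float64(0.4), 0.2839), (np.float64(0.42), 0.2621), (np.float64(0.44), 0.2781), (np.float64(0.46), 0.292), None] 
 side [(np.float64(0.26), 0.3149, 0.4508), (np.float64(0.28), 0.2597, 0.4621), (np.float64(0.3), 0.2583, 0.4681), (np.float64(0.32), 0.2577, 0.4674), (np.float64(0.34), 0.2579, 0.4677), (np.float64(0.36), 0.2575, 0.2643), (np.float64(0.38), 0.2576, 0.2624), (np.float64(0.4), 0.2572, 0.2613), (np.float64(0.42), 0.2563, 0.2602), (np.float64(0.44), 0.2572, 0.2594), (np.float64(0.46), 0.2573, 0.2581), None, None]
```

```bash
cat >> h.py <<'E'
np.set_printoptions(precision=4,suppress=True)
O=np.array([.468,-.248,0]); YAW=np.radians(-71)
def az(d): return np.array([np.cos(np.radians(d)),np.sin(np.radians(d)),0])
IX=az(-71);IY=az(19);Z=np.array([0,0,1.])
def tilted(azd,tilt,sgn=1):
    h=az(azd);t=np.radians(tilt); return quat(h*np.sin(t)-Z*np.cos(t), sgn*np.cross(Z,h))
def st(): s=r.state();print('t',round(s['t'],2),'p',np.array(s['position']),'F',np.array(s['wrist_force']),'T',np.array(s['wrist_torque']),'op',round(s['opening'],4),'gf',s['gripper_force'],'j',np.array(s['joints']));return s
G=np.array([.4755,-.2268,0])-.006*az(-73.5)+Z*.0865   # scoop grasp TCP
E
cat > p1.py <<'E'
from h import *
pre=G-IX*.13+Z*.09
for sg in(1,-1):
    q=tilted(-69,40,sg)
    print(sg,[r.solve_ik(p,q) for p in(pre,G)])
    q2=tilted(-64,40,sg);print(r.solve_ik(np.array([.4388,.1105,.03]),q2))
E
python3 p1.py
```

```text
1 [array([ 0.1856, -0.5694,  2.1768, -0.6931,  1.4267, -0.1156]), array([-0.1377, -0.4057,  2.2213, -0.7001,  1.0623, -0.2349])]
[ 0.6454 -0.1845  2.153  -0.6971  1.3859  0.4007]
-1 [None, array([-0.1377, -0.4057,  2.2213, -0.7001,  1.0623,  2.9066])]
[ 0.6454 -0.1845  2.153  -0.6971  1.3859 -2.7409]
```

```bash
cat > p2.py <<'E'
from h import *
q=tilted(-69,40);pre=G-IX*.13+Z*.09
claw.move_gripper(.045,25)
r.move_pose(pre+Z*.05,q);st()
r.move_straight(pre,rate=.2)
r.move_straight(G-IX*.04+Z*.03,rate=.2);st()
save('scene','s1')
E
python3 p2.py
```

```text
t 3.05 p [ 0.4317 -0.0977  0.2265] F [0.722  0.6587 0.2163] T [0.2662 0.1435 0.0545] op 0.0448 gf 0.0 j [ 0.1864 -0.5862  2.1062 -0.6867  1.4943 -0.1717]
t 4.14 p [ 0.4611 -0.1831  0.1178] F [ 0.6906  0.1703 -0.5422] T [0.2601 0.1085 0.029 ] op 0.0452 gf 0.0 j [-0.0444 -0.4775  2.2163 -0.6916  1.1791 -0.2104]
```

View pics/s1.png

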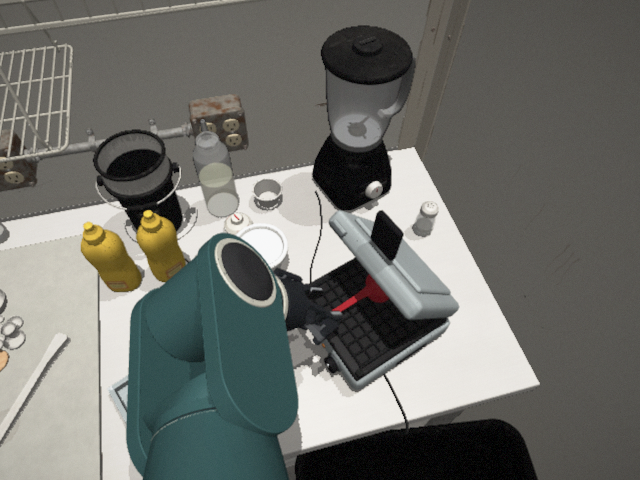

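The gripper at (312,310) is lined up with the handle, which is visible between the fingers at (340,308), and is clear of the lid at (390,270). Next I grasp.

```bash
cat > p3.py <<'E'
from h import *
r.move_straight(G,rate=.1);s=st()
if np.linalg.norm(s['wrist_force'])<8:
    claw.move_gripper(0,25);st()
    r.move_straight(G+Z*.01-IX*.008,rate=.05);st()
save('scene','s2')
im=cv2.imread('pics/s2.png')[200:380,250:470];cv2.imwrite('pics/c2.png',cv2.resize(im,(733,600),interpolation=cv2.INTER_CUBIC))
E
python3 p3.py
```

```text
t 4.84 p [ 0.4739 -0.2208  0.0869] F [-0.5261 -0.6257 -0.1615] T [0.3054 0.0728 0.0151] op 0.0448 gf 0.0 j [-0.1372 -0.4061  2.2209 -0.7     1.063  -0.2348]
t 5.34 p [ 0.4738 -0.221   0.0866] F [ 0.1381 -0.7636  0.0928] T [ 0.2757  0.1045 -0.055 ] op -0.0002 gf 0.0 j [-0.1375 -0.4059  2.2212 -0.7001  1.0623 -0.2349]
t 5.75 p [ 0.4714 -0.2133  0.097 ] F [-0.2055 -0.6396 -0.8681] T [0.2648 0.1239 0.0353] op 0.0002 gf 0.0 j [-0.1192 -0.4261  2.2174 -0.6951  1.0914 -0.2367]
```

View pics/c2.png

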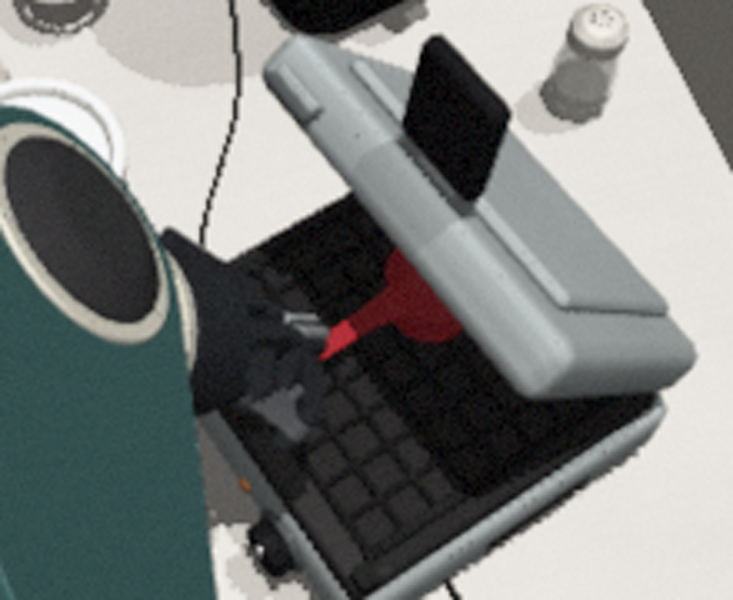

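The crop shows the closed gripper, finger at (305,325), sitting beside or above the handle at (340,340). It missed, so I'll compare the handle's measured line with the tool position.

```bash
cat > m3.py <<'E'
from h import *
K,Rm,t=cam('scene')
def proj(p): p=Rm@p+t; return (K@p/p[2])[:2]
for nm in('s0','t0','s2'):
    W=np.load(f'pics/{nm}.npy');im=cv2.imread(f'pics/{nm}.png').astype(int)
    m=(im[...,2]>90)&(im[...,1]<70)&(im[...,0]<70)
    m&=(np.abs(W[...,2]-.09)<.04)&(np.hypot(W[...,0]-.47,W[...,1]+.22)<.12)
    P=W[m];s=(P-np.array([.4755,-.2268,0]))@az(-73.5);l=(P-np.array([.4755,-.2268,0]))@az(16.5)
    print(nm)
    for a in np.arange(-.09,.08,.01):
        k=(s>a)&(s<a+.01)
        if k.sum()>2: print(round(a+.005,3),k.sum(),'lat',np.percentile(l[k],[5,50,95]),'z',np.percentile(P[k,2],[10,50,90]))
p=np.array([.4714,-.2133,.097]);print(proj(p),proj(G))
E
python3 m3.py
```

```text
s0
-0.075 46 lat [-0.0051  0.0002  0.0071] z [0.0797 0.0879 0.0892]
-0.065 43 lat [-0.0055  0.0001  0.0063] z [0.0881 0.0899 0.0917]
-0.055 40 lat [-0.005   0.0001  0.0058] z [0.0908 0.0921 0.0941]
-0.045 38 lat [-0.005  -0.0001  0.0051] z [0.0934 0.0948 0.0969]
-0.035 33 lat [-0.0049 -0.0002  0.0046] z [0.0957 0.0979 0.0991]
-0.025 38 lat [-0.0052 -0.0004  0.0046] z [0.097  0.0999 0.1019]
-0.015 36 lat [-0.0055 -0.0005  0.0043] z [0.1003 0.1023 0.1046]
-0.005 21 lat [-0.0056  0.0003  0.0043] z [0.1025 0.1045 0.1062]
t0
-0.055 20 lat [-0.0053 -0.0012  0.0045] z [0.0696 0.0924 0.0952]
-0.045 25 lat [-0.0043  0.0001  0.0057] z [0.0898 0.0942 0.0976]
-0.035 30 lat [-0.0042 -0.0007  0.0042] z [0.0919 0.0963 0.099 ]
-0.025 32 lat [-0.004  -0.0005  0.0051] z [0.0727 0.0994 0.1016]
-0.015 19 lat [-0.0054 -0.001   0.0046] z [0.0936 0.101  0.104 ]
s2
-0.025 11 lat [-0.0063 -0.0045 -0.0027] z [0.0984 0.1    0.1025]
-0.015 31 lat [-0.0058 -0.0015  0.0044] z [0.1004 0.1022 0.1042]
-0.005 25 lat [-0.0057  0.0006  0.0055] z [0.0842 0.104  0.1059]
[350.3874 302.1524] [353.6116 302.6691]
```

```bash
cat > m4.py <<'E'
from h import *
W=np.load('pics/s2.npy')
im=cv2.imread('pics/s2.png')
q=R.from_quat(np.roll(tilted(-69,40),-1)).as_matrix()
p=np.array([.4714,-.2133,.097])
L=(W-p)@q   # tool coords
for v in range(288,328,3): print(v,[tuple(int(1000*c) for c in L[v,u]) for u in range(328,362,3)])
c=im[260:350,310:390];c=np.clip(c.astype(float)*1.8,0,255).astype(np.uint8);cv2.imwrite('pics/c2b.png',cv2.resize(c,(533,600),interpolation=cv2.INTER_CUBIC))
E
python3 m4.py
```

```text
288 [(20, 55, 13), (15, 50, 11), (14, 49, 20), (11, 47, 24), (7, 43, 27), (3, 39, 29), (-1, 35, 27), (-3, 33, 35), (-9, 28, 32), (-12, 25, 36), (-13, 24, 46), (-19, 18, 42)]
291 [(-18, 5, -100), (-14, 10, -78), (16, 43, 16), (13, 41, 21), (9, 37, 21), (6, 35, 27), (1, 30, 25), (-2, 26, 26), (-4, 25, 35), (-8, 21, 36), (-11, 17, 39), (-26, 2, 7)]
294 [(-12, 4, -94), (-14, 2, -88), (-14, 3, -76), (-12, 5, -62), (-13, 5, -51), (-13, 5, -40), (5, 25, 25), (2, 23, 29), (-2, 18, 28), (-4, 17, 36), (-19, 1, 3), (-23, -1, 5)]
297 [(-21, -11, -124), (-19, -8, -109), (-19, -8, -99), (-14, -3, -74), (-12, -1, -59), (-12, -1, -48), (-13, -1, -39), (5, 18, 28), (-9, 3, -2), (-12, 0, 0), (-16, -3, 1), (-20, -6, 3)]
300 [(-21, -17, -133), (-21, -17, -122), (-19, -14, -106), (-19, -15, -97), (-13, -8, -70), (-11, -6, -53), (-11, -6, -42), (-1, 3, -3), (-6, 0, -3), (-9, -3, 0), (-12, -6, 2), (-5, 0, 37)]
303 [(-15, -18, -125), (-13, -15, -109), (-12, -15, -99), (-11, -14, -85), (-9, -11, -68), (-9, -11, -58), (-8, -10, -44), (0, -1, -5), (-3, -5, -5), (4, 2, 29), (-1, -3, 24), (-2, -3, 34)]
306 [(-12
[... 844 characters left out ...]
4, -113), (-14, -48, -114), (-13, -47, -102), (25, -15, 9), (22, -17, 15), (16, -22, 12), (16, -23, 22), (12, -27, 23)]
321 [(0, -41, -134), (-3, -44, -132), (-6, -46, -130), (-6, -47, -121), (-10, -50, -121), (-14, -53, -121), (-14, -53, -110), (27, -20, 7), (24, -23, 9), (21, -26, 13), (16, -30, 11), (13, -32, 17)]
324 [(54, -2, -13), (0, -46, -128), (-2, -48, -126), (-5, -52, -126), (-8, -54, -124), (-11, -57, -121), (-14, -59, -118), (31, -24, 7), (26, -28, 5), (23, -31, 9), (18, -35, 9), (16, -37, 15)]
327 [(58, -6, -14), (54, -9, -11), (0, -52, -126), (-2, -55, -125), (-4, -57, -121), (-8, -60, -121), (36, -25, 0), (32, -29, 0), (28, -33, 0), (26, -35, 7), (23, -38, 12), (20, -41, 15)]
```

View pics/c2b.png

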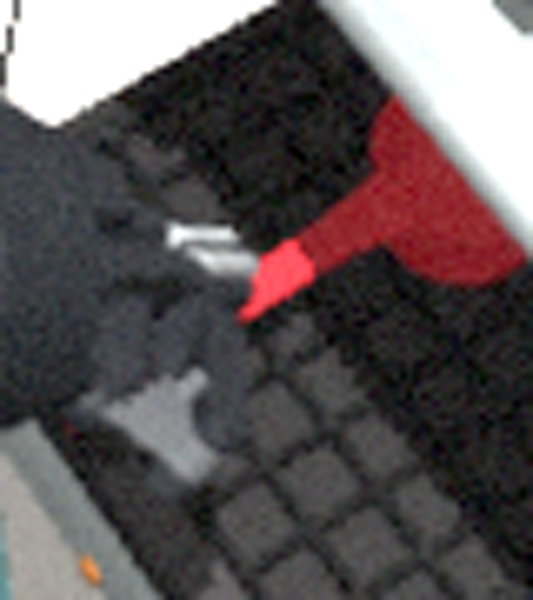

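The enlarged crop shows the handle end at about (348,300) full-image uncovered, just past the fingertips. The real tips look about 30 mm short of the reported TCP, so I'll check that in free space.

```bash
cat > m5.py <<'E'
from h import *
r.move_straight(G-IX*.13+Z*.09,rate=.2)
s=st()
q=R.from_quat(np.roll(s['tcp_rot'],-1)).as_matrix();p=np.array(s['position'])
print(q)
for n in('top','scene'):
    im,d=save(n,'x'+n);W=cloud(n,d);L=(W-p)@q
    for tag,m in (('tip',(np.abs(L[...,0])<.02)&(np.abs(L[...,1])<.03)&(L[...,2]>-.12)&(L[...,2]<.04)),):
        v,u=np.nonzero(m);X=L[m]*1000
        print(n,len(X),'max z',np.sort(X[:,2])[-15:])
        for lo in range(-110,40,10):
            k=(X[:,2]>=lo)&(X[:,2]<lo+10)
            if k.any(): print(lo,k.sum(),'x',X[k,0].min(),X[k,0].max(),'y',X[k,1].min(),X[k,1].max())
K,Rm,t=cam('top');a=Rm@p+t;print((K@a/a[2])[:2])
E
python3 m5.py
```

```text
t 6.68 p [ 0.4314 -0.0985  0.1758] F [-0.6609  0.0176  0.2805] T [ 0.2589  0.0877 -0.0412] op 0.0001 gf 0.0 j [ 0.1846 -0.5688  2.1776 -0.6931  1.4257 -0.1161]
[[-0.2751  0.9336  0.2297]
 [ 0.715   0.3584 -0.6003]
 [-0.6427 -0.0009 -0.7661]]
top 880 max z [-37.2986 -37.1372 -37.0602 -36.8092 -36.5757 -35.9093 -35.7705 -35.2755
 -35.0896 -35.0307 -35.0137 -34.5648 -34.1376 -32.841  -30.5154]
-110 86 x -19.586229567587413 -6.524131627019622 y -21.25825260046982 21.472470561856
-100 78 x -17.193909359222538 11.534800428936181 y -29.927202138740462 29.817546705665027
-90 237 x -16.485554764651848 13.237084573867229 y -29.650483253590426 29.766642277452227
-80 111 x -14.311358851638422 8.673936499755458 y -28.43487937826777 28.122127557911444
-70 66 x -13.731536528905401 6.014545107496338 y -12.77075647403311 14.779170188074815
-60 66 x -11.667298117416976 4.214559776389112 y -12.853803881169025 13.894472049123074
-50 72 x -11.823082744548916 4.90640918468865 y -12.395021276136795 14.478867604840252
-40 28 x -12.32969614960053 -3.3589450213281467 y -7.683749958116083 12.373171676415293
sc
[... 179 characters left out ...]
92 -11.372907690685567 y -20.64955736124609 16.441726058189996
-100 92 x -19.975539219584515 5.453328191792944 y -28.89488627517281 29.742684220682083
-90 206 x -16.315448441871798 9.792051829559657 y -29.441607658050486 29.725000486369932
-80 94 x -16.258633781458183 -8.496459935417867 y -29.557500547958533 27.261272229942307
-70 49 x -14.568242499124901 -5.77223411972253 y -14.552113943031614 11.305536286383068
-60 66 x -14.69788732343893 -2.294332521048055 y -13.806468086318096 13.050073053881563
-50 70 x -14.403384958921672 1.7445642163655128 y -13.701311424365441 13.555723871900073
-40 32 x -14.08138416984963 4.045451961612411 y -11.711644813225659 12.051170933557115
[270.9839 280.4727]
```

Both cameras put the real fingertips about 34 mm behind the reported TCP, and the empty grasp agrees. I'll add that offset to every target.

```bash
cat >> h.py <<'E'
D=.034   # measured: true fingertips lie this far behind the reported TCP
def zt(q): return R.from_quat(np.roll(q,-1)).as_matrix()[:,2]
def tip(p,q): return np.asarray(p)+D*zt(q)
E
cat > p4.py <<'E'
from h import *
q=tilted(-69,40)
claw.move_gripper(.045,25)
r.move_straight(tip(G-IX*.04+Z*.03,q),rate=.2)
r.move_straight(tip(G+Z*.004,q),rate=.1);s=st()
if np.linalg.norm(s['wrist_force'])<6:
    r.move_straight(tip(G,q),rate=.05);st()
    claw.move_gripper(0,25);s=st()
    if s['opening']>.004:
        r.move_straight(tip(G+Z*.02-IX*.016,q),rate=.1);st()
save('scene','s3')
E
python3 p4.py
python3 - <<'E'
import sys;sys.path.insert(0,'.')
import cv2
im=cv2.imread('pics/s3.png')[200:380,250:470];cv2.imwrite('pics/c3.png',cv2.resize(im,(733,600),interpolation=cv2.INTER_CUBIC))
E
```

```text
t 8.77 p [ 0.4817 -0.2412  0.0648] F [ 0.1634  0.6836 -0.103 ] T [ 0.2843  0.0637 -0.0262] op 0.045 gf 0.0 j [-0.1837 -0.3521  2.2212 -0.7132  0.9926 -0.2335]
t 9.02 p [ 0.4816 -0.2411  0.0604] F [ 0.2806 -0.4507 -0.5327] T [ 0.2981  0.1018 -0.028 ] op 0.0453 gf 0.0 j [-0.1835 -0.3468  2.2251 -0.717   0.9856 -0.2269]
t 9.38 p [ 0.4817 -0.2414  0.0606] F [0.0493 0.4526 0.5122] T [0.307  0.1072 0.0487] op 0.0154 gf 24.147716700445017 j [-0.1842 -0.3466  2.2247 -0.7169  0.9855 -0.227 ]
t 9.79 p [ 0.4766 -0.2262  0.0806] F [-0.0779  0.3992 -1.1499] T [0.3053 0.1361 0.024 ] op 0.0153 gf 24.205362996835902 j [-0.1496 -0.3905  2.221  -0.7038  1.0425 -0.2338]
```

View pics/c3.png

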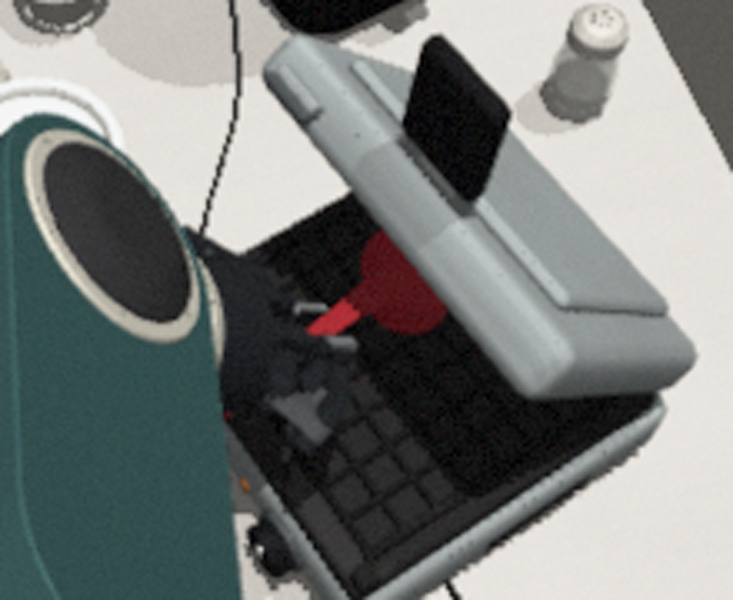

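The cup has moved back with the fingers and the handle is between the pads at (330,325) in the crop. Opening is 15 mm and pad force 24 N, so the scoop is held. Now I carry it to the tray.

```bash
cat > p5.py <<'E'
from h import *
q=tilted(-69,40)
r.move_straight(tip(G-IX*.15+Z*.115,q),rate=.2)
q2=tilted(-65,40);P=np.array([.4388,.1105,.0245])-.006*az(-66)
r.move_pose(tip(P+Z*.12,q2),q2);st()
r.move_straight(tip(P+Z*.03,q2),rate=.15)
save('scene','s4a')
r.move_straight(tip(P,q2),rate=.05);s=st()
E
python3 p5.py;python3 - <<'E'
import sys;sys.path.insert(0,'.')
import cv2
im=cv2.imread('pics/s4a.png')[180:480,60:400];cv2.imwrite('pics/c4.png',cv2.resize(im,(680,600),interpolation=cv2.INTER_CUBIC))
E
```

```text
t 11.64 p [0.4458 0.0952 0.1185] F [ 0.2385 -0.0169  0.1742] T [ 0.3435  0.1651 -0.0152] op 0.0151 gf 24.20534447337559 j [ 0.6079 -0.2908  2.0825 -0.6874  1.5108  0.2725]
t 13.19 p [ 0.4457  0.0962 -0.0015] F [-0.6634  1.9546  0.001 ] T [ 0.3224  0.1206 -0.0082] op 0.0154 gf 24.206313567519828 j [ 0.6098 -0.1365  2.171  -0.7113  1.3249  0.4317]
```

View pics/c4.png

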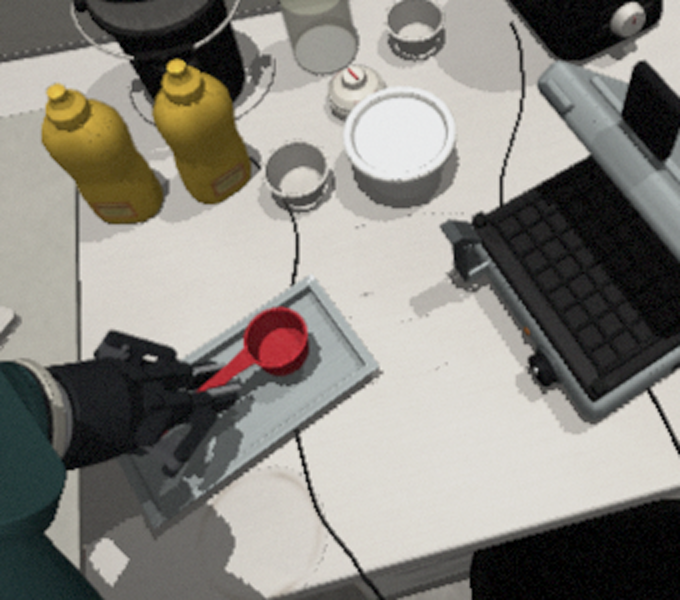

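The scoop hangs over the tray floor, cup at (275,340) in the crop, well inside the walls. I'll release it, back out, and plan the lid arc.

```bash
cat >> h.py <<'E'
H0=np.array([.105,0,.080])
def lidpose(a,out=.004,sg=1,dx=0,dz=0):
    th=np.arctan2(.069,.235)+a;rr=np.hypot(.069,.235)
    hx,hz=.105-rr*np.cos(th)+dx,.080+rr*np.sin(th)+dz
    e=np.pi/4+a; b=-np.cos(e)*IX+np.sin(e)*Z; n=np.sin(e)*IX+np.cos(e)*Z
    q=quat(-b,sg*n); H=O+hx*IX+hz*Z
    return tip(H+(out-.019)*b,q),q,b
E
cat > p6.py <<'E'
from h import *
q2=tilted(-65,40)
p=np.array(r.state()['position'])
r.move_straight(p-Z*.0015,rate=.03);st()
claw.move_gripper(.045,25)
r.move_straight(p-zt(q2)*.12+Z*.04,rate=.2)
im,d=save('scene','s5');st()
for sg in(1,-1):
    for a in(.86,.5,.2,0,-.01):
        p,q,b=lidpose(a,sg=sg);print(sg,a,p,r.solve_ik(p,q))
    p,q,b=lidpose(.85,sg=sg);print('pre',r.solve_ik(p+b*.09,q))
E
python3 p6.py;python3 - <<'E'
import cv2
im=cv2.imread('pics/s5.png')[180:480,60:400];cv2.imwrite('pics/c5.png',cv2.resize(im,(680,600),interpolation=cv2.INTER_CUBIC))
E
```

```text
t 13.44 p [ 0.4457  0.0963 -0.0028] F [0.5134 0.264  0.5126] T [0.2898 0.1696 0.021 ] op 0.0154 gf 24.20559342681372 j [ 0.6097 -0.1342  2.1717 -0.7118  1.3225  0.4337]
t 14.8 p [0.4128 0.1654 0.1292] F [-0.4812 -0.5891  0.1999] T [ 0.2342  0.0778 -0.0105] op 0.0451 gf 0.0 j [ 0.7689 -0.2417  2.0253 -0.6536  1.6157  0.3896]
1 0.86 [ 0.4681 -0.2483  0.2542] [-0.5639 -0.1715  1.6412  0.0472  1.73    0.6814]
1 0.5 [ 0.4503 -0.1966  0.2062] [-0.318  -0.424   1.9355 -0.2276  1.4574  0.9274]
1 0.2 [ 0.4405 -0.1681  0.1535] [-0.0706 -0.5308  2.1557 -0.5547  1.3066  1.2593]
1 0 [ 0.437  -0.1578  0.1144] [ 0.0816 -0.5157  2.2776 -0.8033  1.2597  1.5314]
1 -0.01 [ 0.4368 -0.1575  0.1123] [ 0.0884 -0.5126  2.2829 -0.8159  1.2584  1.5459]
pre [-0.5649 -0.162   1.4904  0.0421  1.8634  0.6854]
-1 0.86 [ 0.4681 -0.2483  0.2542] [-0.5639 -0.1715  1.6412  0.0472  1.73   -2.4602]
-1 0.5 [ 0.4503 -0.1966  0.2062] [-0.318  -0.424   1.9355 -0.2276  1.4574 -2.2142]
-1 0.2 [ 0.4405 -0.1681  0.1535] [-0.0706 -0.5308  2.1557 -0.5547  1.3066 -1.8823]
-1 0 [ 0.437  -0.1578  0.1144] [ 0.0816 -0.5157  2.2776 -0.8033  1.2597 -1.6102]
-1 -0.01 [ 0.4368 -0.1575  0.1123] [ 0.0884 -0.5126  2.2829 -0.8159  1.2584 -1.5957]
pre [-0.5649 -0.162   1.4904  0.0421  1.8634 -2.4562]
```

View pics/c5.png

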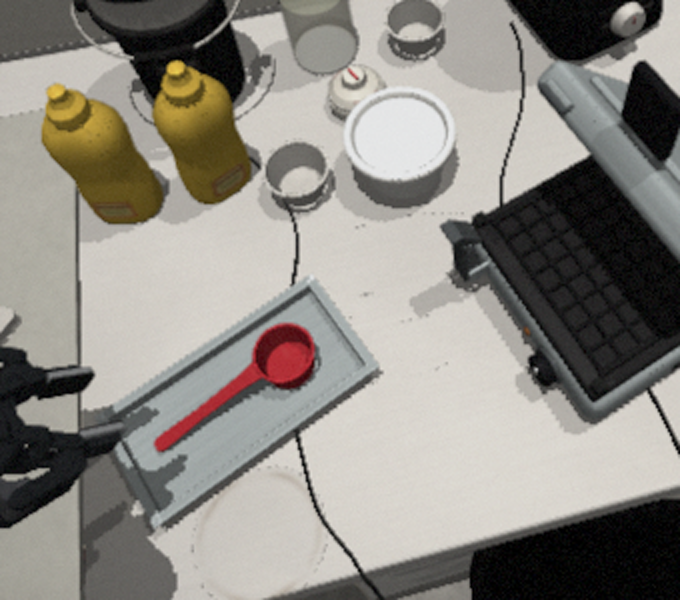

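The scoop lies flat inside the tray, from (160,443) to the cup at (285,355) in the crop. Next is the lid handle.

```bash
cat > p7.py <<'E'
from h import *
p,q,b=lidpose(.85)
s=r.state();r.move_straight(np.array(s['position'])+Z*.2,rate=.35)
r.move_pose(p+b*.11,q);st()
r.move_straight(p+b*.03,rate=.15);st()
# check: blade vs tool axes
im,d=save('scene','s6');W=cloud('scene',d);x=cv2.imread('pics/s6.png').max(-1)
m=np.zeros((480,640),bool);m[205:255,365:410]=1
s=r.state();Q=R.from_quat(np.roll(s['tcp_rot'],-1)).as_matrix()
P=W[m&(W[...,2]>.24)];L=(P-(np.array(s['position'])-D*Q[:,2]))@Q*1000
L=L[(np.abs(L[:,0])<35)&(np.abs(L[:,1])<30)]
for lo in range(-40,60,10):
    k=(L[:,2]>=lo)&(L[:,2]<lo+10)
    if k.any(): print(lo,k.sum(),'x',np.percentile(L[k,0],[2,98]),'y',np.percentile(L[k,1],[5,50,95]))
E
python3 p7.py
```

```text
t 17.43 p [ 0.4701 -0.2526  0.3627] F [-0.3693  0.2681 -0.0815] T [-0.0128 -0.0215  0.0415] op 0.0448 gf 0.0 j [-0.5649 -0.1545  1.452   0.0423  1.8947  0.6851]
t 18.12 p [ 0.4684 -0.2484  0.2841] F [-0.4107  0.2663  0.5734] T [-0.0566 -0.0567 -0.0228] op 0.0451 gf 0.0 j [-0.5601 -0.1772  1.598   0.0413  1.7698  0.6858]
```

```bash
cat > p8.py <<'E'
from h import *
p,q,b=lidpose(.85)
r.move_straight(p+b*.012,rate=.08);st()
r.move_straight(p,rate=.05);s=st()
if np.linalg.norm(s['wrist_force'])<6:
    claw.move_gripper(.02,25);st()
    claw.move_gripper(0,25);st()
E
python3 p8.py
```

```text
t 18.54 p [ 0.4676 -0.2473  0.2646] F [0.2088 0.1185 0.1117] T [-0.0288 -0.0308  0.036 ] op 0.045 gf 0.0 j [-0.5592 -0.1786  1.6306  0.0412  1.7407  0.6859]
t 18.93 p [ 0.4674 -0.2466  0.2529] F [-1.0819 -0.0385 -0.3038] T [-0.0625  0.0099  0.0143] op 0.0451 gf 0.0 j [-0.5583 -0.1795  1.65    0.0411  1.7216  0.6861]
t 19.3 p [ 0.4676 -0.2467  0.2533] F [ 0.7259 -0.0402 -0.1874] T [-0.054  -0.0298 -0.0096] op 0.0198 gf 0.0 j [-0.5583 -0.1797  1.6495  0.0411  1.7218  0.6861]
t 19.52 p [ 0.4677 -0.2469  0.2535] F [ 1.1252 -1.3882  1.8499] T [-0.7629 -0.2075 -0.2706] op 0.0118 gf 25.253857970237732 j [-0.5583 -0.1798  1.6493  0.0407  1.7213  0.6862]
```

Blade gripped at 11.8 mm opening with little side load. I'll swing it along the arc in small steps while watching the forces.

```bash
cat >> h.py <<'E'
def frc(a):
    s=r.state();F=np.array(s['wrist_force']);th=np.arctan2(.069,.235)+a
    rad=-np.cos(th)*IX+np.sin(th)*Z; tan=np.sin(th)*IX+np.cos(th)*Z  # tan: opening direction
    p,q,b=lidpose(a);e=np.array(s['position'])-p
    print('a %.3f t %.2f rad %.1f tan %.1f side %.1f T %.2f op %.4f err mm %s'%(a,s['t'],F@rad,F@tan,F@IY,np.linalg.norm(s['wrist_torque']),s['opening'],np.round([1000*e@rad,1000*e@tan],1)))
    return F@rad,F@tan,np.linalg.norm(F)
def arc(a0,a1,step,rate,lim):
    n=max(1,int(round(abs(a1-a0)/step)))
    for a in np.linspace(a0,a1,n+1)[1:]:
        p,q,b=lidpose(a);r.move_straight(p,q,rate=rate);f=frc(a)
        if f[2]>lim: print('limit');break
    return a
E
cat > p9.py <<'E'
from h import *
claw.move_gripper(0,45)
frc(.85)
a=arc(.85,.60,.05,.08,20)
E
python3 p9.py
```

```text
a 0.850 t 19.73 rad 2.8 tan 3.8 side 0.2 T 1.02 op 0.0113 err mm [0.1 0.4]
a 0.800 t 20.01 rad -0.5 tan 3.6 side 2.2 T 1.43 op 0.0116 err mm [ 0.1 -0.2]
a 0.750 t 20.28 rad -1.2 tan 3.2 side 3.6 T 1.45 op 0.0118 err mm [ 0.  -0.1]
a 0.700 t 20.56 rad -2.2 tan 2.7 side 4.9 T 1.55 op 0.0116 err mm [-0.1 -0.1]
a 0.650 t 20.83 rad -3.9 tan 3.1 side 5.9 T 1.71 op 0.0114 err mm [-0.2 -0.3]
a 0.600 t 21.11 rad -5.4 tan 2.9 side 7.9 T 1.81 op 0.0114 err mm [-0.3 -0.3]
```

```bash
cat >> h.py <<'E'
import json,os
def comp():
    return np.array(json.load(open('comp.json'))) if os.path.exists('comp.json') else np.zeros(3)
def arc2(a0,a1,step,rate,lim,tl=99):
    """arc with slow force relief in the radial and side directions"""
    c=comp();n=max(1,int(round(abs(a1-a0)/step)));a=a0
    for a in np.linspace(a0,a1,n+1)[1:]:
        p,q,b=lidpose(a);th=np.arctan2(.069,.235)+a
        rad=-np.cos(th)*IX+np.sin(th)*Z;tan=np.sin(th)*IX+np.cos(th)*Z
        r.move_straight(p+c,q,rate=rate);s=r.state();F=np.array(s['wrist_force'])
        c=c+1e-4*(F@rad*rad+F@IY*IY)*(1 if np.linalg.norm(c)<.008 else 0)
        e=np.array(s['position'])-p-c
        print('a %.3f t %.2f rad %.1f tan %.1f side %.1f T %.2f op %.4f c %s etan %.1f'%(a,s['t'],F@rad,F@tan,F@IY,np.linalg.norm(s['wrist_torque']),s['opening'],np.round(c*1000,1),1000*e@tan))
        if np.linalg.norm(F)>lim or abs(F@tan)>tl: print('limit');break
    json.dump(list(c),open('comp.json','w'));return a
E
cat > p10.py <<'E'
from h import *
arc2(.60,.16,.04,.08,25)
E
python3 p10.py
```

```text
a 0.560 t 21.36 rad -6.7 tan 2.1 side 8.7 T 1.85 op 0.0116 c [ 1.  -0.1 -0.5] etan -0.4
a 0.520 t 21.61 rad 4.2 tan 2.0 side -4.7 T 1.06 op 0.0117 c [ 0.4 -0.  -0.2] etan -0.1
a 0.480 t 21.86 rad -3.9 tan 2.8 side 3.6 T 1.21 op 0.0113 c [ 0.9 -0.2 -0.5] etan -0.3
a 0.440 t 22.11 rad 3.0 tan 2.1 side -1.9 T 0.93 op 0.0115 c [ 0.6 -0.  -0.3] etan -0.1
a 0.400 t 22.36 rad -6.2 tan 2.2 side 3.2 T 1.09 op 0.0116 c [ 1.1 -0.4 -0.7] etan -0.2
a 0.360 t 22.61 rad 6.3 tan 0.6 side -3.0 T 0.81 op 0.0118 c [ 0.6  0.  -0.3] etan 0.0
a 0.320 t 22.86 rad -8.0 tan 0.8 side 4.6 T 1.20 op 0.0114 c [ 1.3 -0.5 -0.7] etan -0.2
a 0.280 t 23.11 rad 9.7 tan 1.8 side -4.7 T 1.00 op 0.0115 c [ 0.6  0.2 -0.2] etan -0.1
a 0.240 t 23.36 rad -14.0 tan 0.1 side 7.9 T 1.59 op 0.0117 c [ 1.7 -0.7 -0.9] etan -0.3
a 0.200 t 23.62 rad 21.6 tan 2.1 side -9.5 T 1.94 op 0.0113 c [0.2 0.8 0.1] etan -0.3
a 0.160 t 23.87 rad -28.2 tan 0.6 side 13.1 T 2.79 op 0.0113 c [ 2.2 -1.2 -1.1] etan -0.2
limit
```

```bash
sed -i 's/1e-4\*(F@rad/4e-5*(F@rad/' h.py
cat > p11.py <<'E'
from h import *
a=arc2(.16,.10,.01,.04,45,30)
a=arc2(a,.03,.007,.02,45,30)
print(a)
E
python3 p11.py
```

```text
a 0.150 t 24.12 rad 41.3 tan 2.0 side -15.3 T 3.08 op 0.0113 c [ 1.2  0.  -0.4] etan -0.1
a 0.140 t 24.37 rad -6.4 tan -1.0 side 3.9 T 0.81 op 0.0116 c [ 1.4 -0.2 -0.5] etan -0.1
a 0.130 t 24.62 rad 0.2 tan -0.1 side 2.1 T 0.25 op 0.0112 c [ 1.5 -0.1 -0.5] etan -0.1
a 0.120 t 24.87 rad -3.6 tan -0.3 side 0.4 T 0.31 op 0.0114 c [ 1.5 -0.3 -0.6] etan -0.3
a 0.110 t 25.12 rad -2.3 tan -1.1 side -0.7 T 0.31 op 0.0113 c [ 1.5 -0.3 -0.6] etan -0.3
a 0.100 t 25.37 rad -0.5 tan -1.3 side 0.6 T 0.40 op 0.0114 c [ 1.6 -0.4 -0.6] etan -0.2
a 0.093 t 25.62 rad 0.7 tan 4.6 side -3.0 T 0.78 op 0.0112 c [ 1.4 -0.4 -0.6] etan 0.4
a 0.086 t 25.87 rad 0.6 tan 5.5 side -3.2 T 0.75 op 0.0113 c [ 1.3 -0.4 -0.6] etan 0.6
a 0.079 t 26.12 rad -1.0 tan 8.5 side -1.9 T 0.68 op 0.0114 c [ 1.3 -0.4 -0.6] etan 0.9
a 0.072 t 26.37 rad -0.6 tan 7.9 side -2.3 T 0.73 op 0.0113 c [ 1.2 -0.5 -0.6] etan 1.1
a 0.065 t 26.62 rad -1.3 tan 13.0 side -3.1 T 1.01 op 0.0116 c [ 1.1 -0.6 -0.7] etan 1.8
a 0.058 t 26.87 rad -1.3 tan 9.0 side -0.2 T 0.66 op 0.0114 c [ 1.1 -0.6 -0.7] etan 1.3
a 0.051 t 27.12 rad -1.9 tan 4.0 side 4.4 T 0.66 op 0.0112 c [ 1.3 -0.6 -0.7] etan 0.4
a 0.044 t 27.37 rad 1.5 tan 4.9 side 2.8 T 0.53 op 0.0112 c [ 1.4 -0.5 -0.7] etan 0.3
a 0.037 t 27.62 rad 1.0 tan 3.4 side 2.1 T 0.57 op 0.0113 c [ 1.4 -0.5 -0.7] etan 0.2
a 0.030 t 27.87 rad -1.1 tan 0.7 side 4.2 T 0.70 op 0.0114 c [ 1.6 -0.5 -0.7] etan -0.2
0.03
```

Contact with the nose began at about 0.097 and peaked near 13 N, as described. I'll go on to the rests.

```bash
cat > p12.py <<'E'
from h import *
a=arc2(.03,-.05,.005,.02,45,18)
print(a); open('a.txt','w').write(str(a))
E
python3 p12.py
```

```text
a 0.025 t 28.12 rad 0.7 tan -2.0 side 4.2 T 0.50 op 0.0117 c [ 1.8 -0.4 -0.7] etan -0.5
a 0.020 t 28.37 rad 2.7 tan 0.1 side -0.2 T 0.31 op 0.0115 c [ 1.7 -0.3 -0.6] etan -0.3
a 0.015 t 28.62 rad -2.0 tan -1.0 side 0.0 T 0.39 op 0.0113 c [ 1.7 -0.4 -0.7] etan -0.3
a 0.010 t 28.87 rad 1.0 tan -0.6 side -3.5 T 0.63 op 0.0112 c [ 1.6 -0.4 -0.7] etan -0.2
a 0.005 t 29.12 rad -1.5 tan 3.8 side -3.5 T 0.88 op 0.0113 c [ 1.5 -0.5 -0.7] etan 0.3
a 0.000 t 29.37 rad 3.1 tan 13.1 side -7.8 T 1.52 op 0.0115 c [ 1.1 -0.5 -0.6] etan 1.5
a -0.005 t 29.62 rad -1.9 tan 20.7 side -7.4 T 1.86 op 0.0109 c [ 0.9 -0.6 -0.7] etan 2.7
limit
-0.0050000000000000044
```

The lid is on its rests at tool angle ≈0.006. Now a light upward tug.

```bash
cat > p13.py <<'E'
from h import *
a=arc2(-.005,.045,.005,.02,45,10)
print(a); r.sleep(.3); frc(a)
E
python3 p13.py
```

```text
a -0.000 t 29.87 rad -4.4 tan 10.4 side 1.4 T 0.81 op 0.0113 c [ 1.  -0.8 -0.7] etan 1.5
limit
-8.673617379884035e-19
a -0.000 t 30.17 rad -4.0 tan 10.5 side 1.7 T 0.90 op 0.0113 err mm [-1.2  1.1]
```

```bash
cat > p13.py <<'E'
from h import *
a=arc2(0,.015,.005,.02,45)
while a<.05:
    a=arc2(a,a+.004,.004,.02,45,11)
    F=np.array(r.state()['wrist_force']);th=np.arctan2(.069,.235)+a
    if F@(np.sin(th)*IX+np.cos(th)*Z)<-11: break
print(a); r.sleep(.3); frc(a)
E
python3 p13.py
```

```text
a 0.005 t 30.42 rad -1.3 tan 1.5 side 4.7 T 0.69 op 0.0116 c [ 1.2 -0.8 -0.7] etan 0.3
a 0.010 t 30.67 rad 2.8 tan 1.2 side 5.4 T 0.63 op 0.0115 c [ 1.4 -0.6 -0.7] etan 0.1
a 0.015 t 30.92 rad 1.0 tan 1.0 side 4.9 T 0.65 op 0.0114 c [ 1.5 -0.5 -0.7] etan 0.1
a 0.019 t 31.17 rad 1.7 tan 1.4 side 3.3 T 0.50 op 0.0115 c [ 1.6 -0.4 -0.7] etan 0.0
a 0.023 t 31.42 rad -0.5 tan 0.4 side 1.8 T 0.41 op 0.0112 c [ 1.7 -0.4 -0.7] etan -0.1
a 0.027 t 31.67 rad -0.7 tan -9.3 side 5.0 T 0.81 op 0.0113 c [ 1.9 -0.3 -0.7] etan -0.8
a 0.031 t 31.92 rad -0.8 tan -15.5 side 5.5 T 1.29 op 0.0112 c [ 2.1 -0.3 -0.7] etan -1.6
limit
0.031
a 0.031 t 32.22 rad -1.2 tan -15.6 side 5.0 T 1.27 op 0.0108 err mm [-1. -2.]
```

The tug met firm resistance at -15 N after about 0.018 rad of play, so the hook holds. I'll settle the lid back on its rests, let go, back off and look.

```bash
cat > p14.py <<'E'
from h import *
a=arc2(.031,.004,.0045,.03,45)
claw.move_gripper(.045,25)
p,q,b=lidpose(.004);c=comp()
r.move_straight(p+c+b*.1,rate=.12);st()
r.move_straight(p+c+b*.16+Z*.12-IX*.1,rate=.3)
s=r.state();jo=np.array(s['joints']);r.sleep(.3);st()
im,d=save('scene','s9');im2,d2=save('top','t9')
A=cv2.imread('pics/s9.png');B=cv2.imread('pics/t9.png')
cv2.imwrite('pics/f.png',np.hstack([cv2.resize(A[180:480,120:480],(460,383)),cv2.resize(B[120:420,120:440],(340,319)) if 0 else cv2.resize(B[130:400,120:440],(340,383))]))
E
python3 p14.py
```

```text
a 0.026 t 32.47 rad 2.0 tan -8.1 side -2.7 T 0.82 op 0.0113 c [ 2.  -0.3 -0.7] etan -0.7
a 0.022 t 32.72 rad -0.6 tan -0.9 side -4.6 T 0.92 op 0.0115 c [ 1.8 -0.3 -0.7] etan 0.2
a 0.018 t 32.97 rad 1.3 tan -0.2 side -4.9 T 0.95 op 0.0115 c [ 1.6 -0.4 -0.7] etan 0.3
a 0.013 t 33.22 rad -2.9 tan -0.9 side -1.8 T 0.68 op 0.0116 c [ 1.6 -0.5 -0.7] etan 0.2
a 0.009 t 33.47 rad 0.2 tan 0.3 side -3.5 T 0.73 op 0.0109 c [ 1.5 -0.5 -0.7] etan 0.0
a 0.004 t 33.72 rad -0.3 tan 4.4 side -3.7 T 0.89 op 0.0113 c [ 1.3 -0.6 -0.7] etan 0.6
t 35.12 p [ 0.4153 -0.0922  0.1849] F [-0.4453  0.3046 -0.0035] T [0.2481 0.0799 0.0261] op 0.0449 gf 0.0 j [ 0.2671 -0.5854  2.2017 -0.7822  1.4937  1.5566]
t 36.28 p [0.3691 0.0419 0.3476] F [-0.8355 -0.055   0.3199] T [0.3271 0.0971 0.0408] op 0.0449 gf 0.0 j [ 0.6441 -0.5356  1.9105 -0.7976  1.9302  1.6534]
```

View pics/f.png

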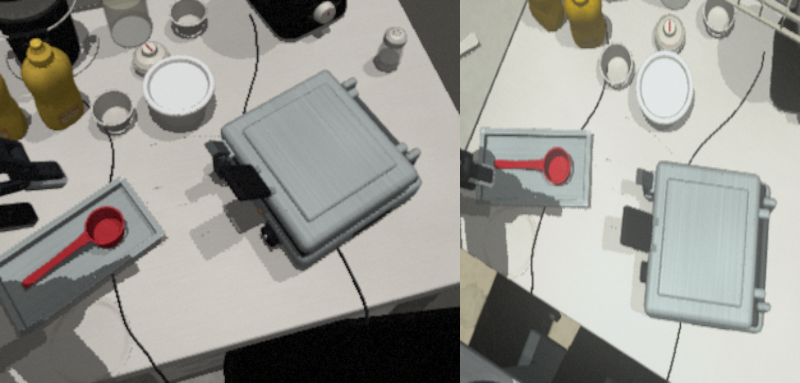

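The composite shows the lid flat and shut, with its handle at (245,182) and the hook at (217,155) over the front edge. The scoop is in the tray at (75,250), the other things are where they stood, and the arm is clear.

```bash
python3 -c "
from h import *
print(workorder.hand_in())"
```

```text
the job is handed in; nothing more can be done
None
```

The job is handed in: the scoop is in the tray, the lid is latched down on its rests and held against a light tug of about 15 N, and the other things looked undisturbed.

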